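Mount the vanity light on its dovetail rail

TASK

Slide the little light's carriage onto the dovetail rail from the rail's open end, without forcing it, all the way home until you feel it press on the red stop. Then turn the black clamp knob at its side clockwise until the clamp bites and is snug, without overtightening, and let go. Leave the bottles, the roll-on and the coin dish alone.

Things in the scene. Friction and masses are not known exactly. Their poses are not given: they have to be found in the camera images.
- rail: Dovetail rail fixed on the dresser. Origin: centre of the underside (z 0); x along it from the open end to the red stop. Black foot plate 180 x 64 x 8; aluminium neck 24 wide to z 22; dovetail z 22 to 36, 24 wide below, 40 at its flat top, x -75 to 75. Seated, the carriage has the rail's axes and its origin at rail z 23; home is rail x 30, y 0 (within the play)
- rail_entry (a point): Open end of the rail, top level: rail x -90, z 36; axes as the rail. A tapered nose, x -90 to -75, is 4 mm narrower a side and 2.5 mm lower at its tip. Keep forces on rail and carriage below 20 N. The carriage's front end must come in from here, at rail height
- stop: Rigid red stop block, part of the rail; origin on its front face at rail x 75, z 36; axes as the rail. The block is 13 long, 42 wide, up to z 48. Home means felt: press the carriage on it with 3 to 12 N beyond the sliding drag. It is stiff (about 15 N per mm); more than 25 N is too rough
- carriage: Loose white carriage, 300 to 420 g, standing on two claws. Origin: centre of the claws' underside; x forward, to the stop (x -45 to 45), z up. Deck z 13 to 21, 54 wide: its underside z 13 slides on the rail's top while the claws, z 0 to 13, reach under the dovetail with 0.9 mm side play each way. Right side (y -27 to -59, x 8 to 42, top z 21): lug with the knob
- grip_block (a point): In the grey upright grip block on the deck, at carriage x -15, y 0, z 46; axes as the carriage. The block is 26 long (carriage x -28 to -2), 16 wide (y -8 to 8), z 21 to 56: pinch it across y from above. A 6 mm thin fin stands behind it (x -40 to -28, up to z 40)
- drag_shoe (a point): Spring shoe under the deck, 30 x 16, carriage x -30 to 0; free, its underside is at carriage z 10 (this point). On the rail it is pushed up level with the deck's underside (z 13) or nearly, pressing on the rail's top with 3 to 9 N: it lifts the carriage by up to 1.6 mm and drags against sliding with 1 to 8 N
- lamp (a point): Top centre of the chrome puck light on the carriage's left side, 40 diameter: carriage x 15, y 46, z 28
- knob_grip (a point): On the vertical axis of the clamp knob, 8 mm below its top: carriage x 25, y -43, z 42. Black bar knob 30 long, 10 wide, bar from carriage z 25 to 50, above a 30 mm disc. The point turns with the knob: x along the bar; pinch the bar across y from above
- clamp_knob (a joint): Knob angle, rad, growing clockwise seen from above; 0: bar along the carriage's x. Starts loose, -0.15 to 0, stays where left. Turning friction 0.32 N m (felt as 0 to 0.15 when paused). After 0.2 to 1.2 rad of turning (lining worn by an unknown amount) the jaw bites: the moment felt when paused climbs by 0.09 N m or more. 0.3 to 0.5 rad beyond that is snug
- jaw: Brass clamp jaw in the right claw, carriage x 14 to 34, z 1 to 12; origin and axes as the carriage's but it moves along y, 8 mm per rad of the knob. Once it bites it presses about 45 N more per rad of the knob: 15 N or more is snug (aim for 25), over 38 N is overtightened. As it bites it draws the lifted carriage, knob and all, down on the rail by 1 to 1.6 mm
- bottle_a: Stout amber bottle, 60 diameter, 115 high, 220 g, standing in the rattan-look tray. Origin: centre of its underside
- bottle_b: Second amber bottle, like the first, in the same tray
- rollon: Chrome lighter-shaped roll-on, 27 diameter, 78 high, standing upright. Origin: centre of its underside
- coin_dish: Terracotta dish of coins, 92 diameter, 22 high. Origin: centre of its underside

How it is judged:
By the outcome, as a careful person would: the job done as asked, in the order asked, and still so for the second after the job is handed in, with the robot touching nothing.
It also fails if it takes over 72 s, if anything falls off the work surface, if the arm or the gripper's body presses on something with over 40 N, if the wrist force passes 120 N, or if a joint passes its speed limit or range.

ROBOT

A 6-joint arm with a two-finger parallel gripper is mounted at the origin on the work surface. World frame = base frame: x ahead of the robot, y to its left, z up, the work surface at z = 0. Lengths are in m, angles in rad, forces in N, time in s.
With the tool pointing down it reaches from about 0.25 to 0.775 m from the base axis. Payload 8.9 kg.
Tool frame: the origin (TCP) lies midway between the tips of the shut fingers; the grasp point (between the pads) lies 19 mm behind it; z points along the fingers, y is the line along which they close (so a half turn about z gives the same grasp; the last joint's range is limited). The gripper opens to 85 mm and grips with 20 to 120 N. Pads are 22 mm wide; open, the fingers measure 114 mm over their backs; the gripper's body (76 mm by 85 mm) begins 54 mm behind the grasp point. The pads swing forward as they close: fully open they stand 13 mm farther back than shut.
Start: joints at [-0.139, 0.291, -0.153, 1.127, 0, 1.431], TCP at [0.525, 0, 0.231] pointing down, gripper open.
Joint ranges: [-2.52, 2.52], [-0.91, 1.74], [-1.3, 1.37], [-1.96, 2.02], [-1.52, 1.47], [-3.14, 3.14]. Speed limits (rad/s): [2.22, 2.22, 2.79, 3.14, 3.14, 3.14].

INTERFACE

Orientations are given as a rotation vector (axis times angle).
In Python, from cell import monitor, grab_frame, camera_model, job, nets gives the robot as it stands.
- The arm moves only by the tool servo_tool, never from a script. Its argument "commands" is a list of rows, each an object with "gripper": the opening, from -1 (shut) to 1 (fully open); "xyz": the shift along the world's x, y, z in cm, a list of three; "spin": the turn about the world's z in degrees. A call has 1 to 12 rows; each row shifts and turns the commanded pose from where the row before left it; what a row does not reach is not made up. A row lasts 1/8 s, in which the tool goes at most 62.5 mm and 10.7 degrees, less where a joint would pass 70% of its speed; a pose out of reach is approached as far as the arm can. A call with a gripper value outside its range is refused whole. The fingers move at their own pace and stop on an object; "force" is the grip in N (left out, the last holds). Time passes only in rows, so rows that do not move let the fingers close. It gives the time, the measured TCP pose, the force, the opening and the grip force at its end, in the units of the state.
- monitor.sense(): the state, without advancing time (a new reading comes with each control period).
- grab_frame(name): name is "scene" or "side" or "wrist"; returns the picture (480x640x3 uint8, red, green, blue); there is no depth.
- camera_model(name): a dict with "fx", "fy", "cx", "cy" (pixels), "camera_from_world" (4x4, takes a point from world to camera coordinates); the wrist camera has in their place "mount" (4x4, takes a point from camera to tool coordinates, whose origin is the TCP and whose axes are the flange's). Camera axes: x right, y down, z forward; pixel columns grow to the right and rows downward; lengths in m; the calibration is good to about 2 mm. A picture is of the moment at which its call begins: read the wrist's pose just before it. camera_model takes no time and is no camera call.
- job.close_job(): hands the job in; it is judged then, once.
Trained networks look in the newest picture that a camera, given by its name, has taken for a name from the list of things; names that differ only in an ending like _2 or _b are one class to them, and where a whole thing is asked for, a point or a joint stands for the part that bears it (a point fixed in the world has none). Each returns a list of dicts, best first, with "p" (0 to 1); they miss things now and then, are a little off and sometimes report something else, mostly with a low value. They report only what shows in the picture. A call takes as long as a camera call.
- nets.spot_in(query, camera): "bbox" ([left, top, right, bottom] in pixels, round what is visible of it).
The state is a dict: "time_s": time; "joint_positions": joint angles; "joint_velocities": joint speeds; "effort": joint torques, N m; "position": TCP position; "tcp_rot": TCP orientation; "ft_force": force on the tool from outside, world axes, zero at the start; "torque": the same for the moment, N m; "grip_width": opening from 0.0 (shut) to 1.0 (fully open); "grip_force": force on a finger pad.
Only numpy, scipy, OpenCV 4.12 (cv2) and the standard library are available. Lean on these libraries where they do the work, as an engineer would, in place of code of your own. Each camera call takes 0.05 s, during which the arm holds its last target. There are 200 camera calls.

## Working session

There is one attempt and no reset: what is moved stays moved. The work goes in short steps, Python scripts to look and compute and a tool call to move; the robot and the scene stay as the last step left them, time stands still between calls to the robot, and variables do not carry over. Pictures are saved under pics/ and viewed, at most 10 in all, crops included, and the job is handed in when it is done.

Besides the shell and the picture viewer there is one more tool, called after "Emit:" as name(argument=value, ...), one argument or row to a line, values as JSON. servo_tool: Moves the arm, as the interface text tells. Its arguments: {"type":"object","properties":{"commands":{"type":"array"},"force":{"type":"number"}},"required":["commands"]}

```bash
mkdir -p pics; ls; python3 - <<'E'
from cell import monitor, grab_frame, camera_model, job, nets
import cv2,numpy as np
ims=[]
for c in ["scene","side","wrist"]:
    im=grab_frame(c); cv2.imwrite(f"pics/{c}0.png",im[:,:,::-1])
    for q in ["rail","stop","carriage","grip_block","lamp","knob_grip","bottle_a","rollon","coin_dish"]:
        try: r=nets.spot_in(q,c)
        except Exception as e: r=[]; print(e)
        print(c,q,[(np.round(d["bbox"]).tolist(),round(d["p"],2)) for d in r[:3]])
for c in ["scene","side","wrist"]:
    print({k:np.round(v,4).tolist() for k,v in camera_model(c).items()})
print(monitor.sense())
E
```

```text
pics
scene rail [([293.0, 220.0, 364.0, 264.0], 0.61)]
scene stop [([357.0, 236.0, 367.0, 258.0], 0.71)]
scene carriage [([222.0, 181.0, 261.0, 215.0], 0.84)]
scene grip_block [([224.0, 181.0, 265.0, 213.0], 0.92)]
scene lamp [([223.0, 183.0, 262.0, 211.0], 0.55), ([396.0, 193.0, 406.0, 225.0], 0.3)]
scene knob_grip [([227.0, 194.0, 241.0, 213.0], 0.53)]
scene bottle_a [([426.0, 283.0, 458.0, 332.0], 0.69), ([470.0, 262.0, 503.0, 311.0], 0.57)]
scene rollon [([394.0, 193.0, 404.0, 224.0], 0.65), ([428.0, 280.0, 456.0, 330.0], 0.3)]
scene coin_dish [([211.0, 271.0, 251.0, 303.0], 0.6)]
side rail [([293.0, 243.0, 347.0, 312.0], 0.7)]
side stop [([302.0, 282.0, 326.0, 300.0], 0.76)]
side carriage [([347.0, 184.0, 400.0, 218.0], 0.84), ([219.0, 371.0, 265.0, 447.0], 0.46)]
side grip_block [([349.0, 187.0, 396.0, 225.0], 0.59)]
side lamp [([341.0, 188.0, 399.0, 224.0], 0.87)]
side knob_grip []
side bottle_a [([219.0, 370.0, 264.0, 445.0], 0.7), ([181.0, 329.0, 226.0, 394.0], 0.67)]
side rollon [([386.0, 297.0, 404.0, 338.0], 0.71), ([301.0, 284.0, 324.0, 302.0], 0.48), ([218.0, 373.0, 266
[... 1073 characters left out ...]

{'time_s': 1.5, 'joint_positions': array([-1.39314278e-01,  2.90716384e-01, -1.53378449e-01,  1.12669449e+00,
       -3.34136441e-07,  1.43149733e+00]), 'joint_velocities': array([ 0.00164743, -0.00118668, -0.00042275,  0.00076545, -0.00016794,
       -0.0010151 ]), 'effort': array([-1.05936244e-03, -5.37023377e+01,  3.31638336e+01,  1.92876432e-03,
       -2.66709867e-04,  3.62409946e-05]), 'position': array([ 5.25011937e-01, -5.45497434e-06,  2.31304643e-01]), 'tcp_rot': array([2.22145435e+00, 2.22142040e+00, 6.20153661e-06]), 'ft_force': array([0.04845446, 0.32216086, 0.9555084 ]), 'torque': array([0.03145109, 0.03629938, 0.0003248 ]), 'grip_force': 0.0, 'grip_width': 0.9992444979413259}
```

```bash
python3 - <<'E'
import cv2,numpy as np
w=cv2.imread("pics/wrist0.png"); cv2.imwrite("pics/w1.png",cv2.resize(w,(800,600),interpolation=cv2.INTER_CUBIC))
a=cv2.resize(cv2.imread("pics/scene0.png")[160:310,200:400],(800,600),interpolation=cv2.INTER_CUBIC)
cv2.imwrite("pics/s1.png",a)
a=cv2.resize(cv2.imread("pics/side0.png")[175:325,240:440],(800,600),interpolation=cv2.INTER_CUBIC)
cv2.imwrite("pics/d1.png",a)
E
```

```text
(no output)
```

View pics/w1.png

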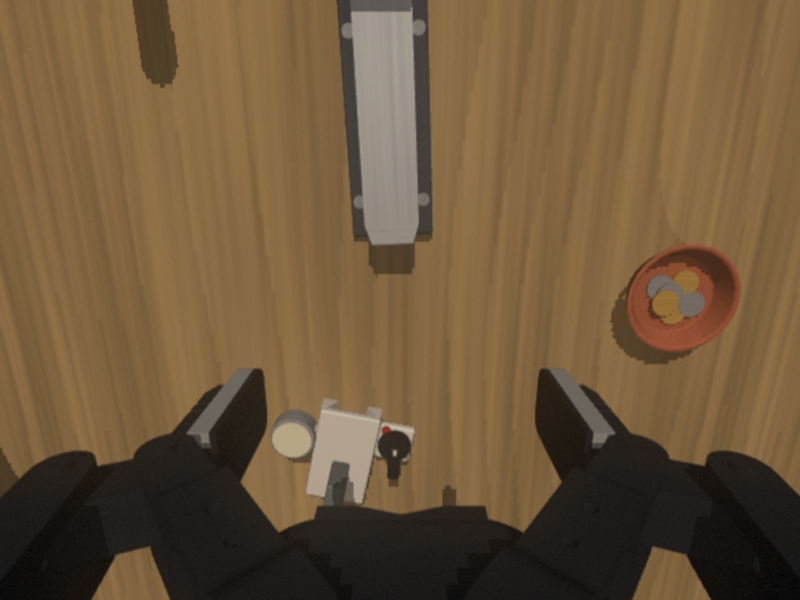

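View pics/s1.png

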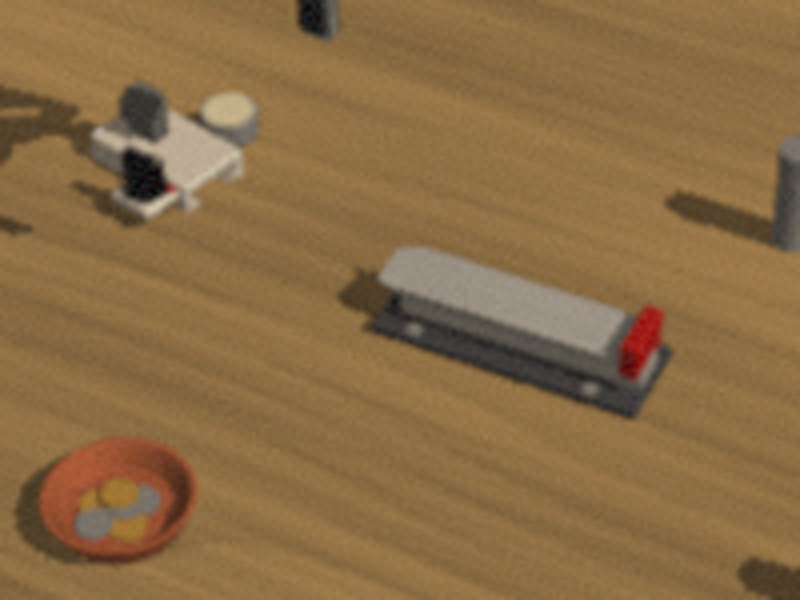

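View pics/d1.png

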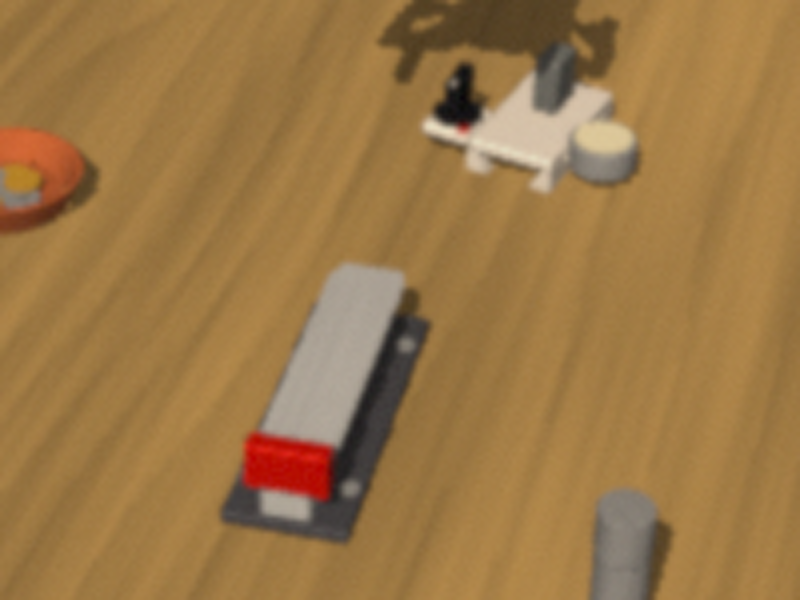

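The wrist view shows the rail pointing up the image (world +y), with its nose tip at about (392,243) and its stop at the top edge. The carriage is at the lower left, deck corners (322,408), (381,416), (364,502), (309,494), lamp on its left and knob (395,445) on its right. The scene and side views agree: there is a clear lane between the carriage and the nose.

```bash
cat > h.py <<'E'
import numpy as np, cv2
from scipy.spatial.transform import Rotation as R
from scipy.optimize import least_squares
from cell import camera_model
def proj(P,cam,pose=None):
    m=camera_model(cam); P=np.atleast_2d(P)
    if cam=="wrist":
        p,r=pose; T=np.eye(4); T[:3,:3]=R.from_rotvec(r).as_matrix(); T[:3,3]=p
        C=np.linalg.inv(T@m["mount"])
    else: C=m["camera_from_world"]
    c=P@C[:3,:3].T+C[:3,3]
    return np.c_[m["fx"]*c[:,0]/c[:,2]+m["cx"], m["fy"]*c[:,1]/c[:,2]+m["cy"]]
def place(q,L): # q x,y,z,yaw ; L in mm
    return np.asarray(L,float)/1000@R.from_euler("z",q[3]).as_matrix().T+np.array(q[:3])
def fit(obs,q0,zfree=True):
    # obs: list of (cam,pose,local mm,pixels)
    def f(q):
        q=np.array(q); 
        if not zfree: q[2]=q0[2]
        return np.concatenate([(proj(place(q,l),c,p)-px).ravel() for c,p,l,px in obs])
    s=least_squares(f,q0,loss="soft_l1",x_scale=[.01,.01,.01,.1]); return s.x,f(s.x)
E
cat > a.py <<'E'
from h import *
pose=(np.array([.525,0,.2313]),np.array([2.22145,2.22142,0]))
W=lambda a:np.array(a)/1.25
S=lambda a:np.array(a)/4+[200,160]
D=lambda a:np.array(a)/4+[240,175]
rail=[("wrist",pose,[[-90,16,33.5],[-90,-16,33.5],[-75,20,36],[-75,-20,36],[-90,32,8],[-90,-32,8],[75,20,36],[75,-20,36]],W([[372,244],[413,242],[364,222],[419,220],[354,238],[432,235],[352,12],[412,10]])),
("side",None,[[88,-21,48],[88,21,48],[90,-32,8],[90,32,8],[-90,32,8],[-90,-16,33.5],[-90,16,33.5]],D([[247,440],[334,450],[224,512],[348,532],[429,320],[342,264],[404,270]])),
("scene",None,[[90,-32,8],[-90,-32,8],[90,32,8]],S([[634,405],[372,320],[672,350]]))]
car=[("wrist",pose,[[45,27,21],[45,-27,21],[-45,27,21],[-45,-27,21],[15,46,28]],W([[322,408],[381,416],[309,494],[364,502],[293,437]])),
("side",None,[[45,-27,21],[45,27,21],[-45,27,21],[15,46,28]],D([[470,145],[552,160],[612,95],[604,137]])),
("scene",None,[[45,-27,21],[45,27,21],[15,46,28],[-45,-27,21]],S([[185,188],[243,155],[230,112],[93,130]]))]
for n,o,q0 in(("rail",rail,[.52,.2,0,1.57]),("car",car,[.5,-.0,0,1.5])):
    for zf in(1,0):
        q,r=fit(o,q0,zf); print(n,np.round(q,4),np.round(np.abs(r).max(),1)); print(np.round(r.reshape(-1,2),1).tolist())
E
python3 a.py
```

```text
rail [ 0.5145  0.1    -0.003   1.6134] 14.0
[[-0.5, 0.1], [0.4, 0.3], [0.5, 2.4], [-0.6, 2.2], [-0.3, 1.0], [0.2, 0.8], [-1.6, -13.3], [-0.7, -14.0], [-1.7, 2.2], [-1.9, 3.4], [-1.3, -0.0], [-0.2, 0.6], [0.0, -0.5], [0.2, 0.4], [-0.7, 1.2], [-1.2, 2.0], [-1.8, 1.1], [-0.7, -0.9]]
rail [0.5145 0.1008 0.     1.6139] 16.5
[[-0.7, -0.2], [0.5, -0.0], [0.3, 2.0], [-0.4, 1.8], [-0.6, 0.8], [0.5, 0.5], [-2.1, -15.7], [-0.6, -16.5], [-1.8, 1.2], [-2.0, 2.4], [-1.5, -1.0], [-0.3, -0.3], [-0.0, -1.5], [0.0, -0.5], [-0.8, 0.2], [-0.8, 1.3], [-1.6, 0.4], [-0.4, -1.7]]
car [ 0.4726 -0.1864 -0.0023  1.384 ] 1.7
[[-1.4, -0.4], [0.1, 1.3], [-1.7, -1.4], [0.2, -0.7], [-0.3, 0.8], [-1.5, -0.9], [-0.8, 1.2], [-0.9, -0.5], [-0.9, 0.3], [0.2, 0.7], [-0.4, -1.3], [-0.8, -0.6], [-1.3, 1.5]]
car [ 0.4729 -0.1848  0.      1.3826] 1.9
[[-1.4, -0.6], [0.3, 1.2], [-1.9, -1.2], [0.3, -0.3], [-0.5, 0.8], [-1.8, -1.5], [-1.1, 0.7], [-1.1, -1.0], [-1.2, -0.2], [0.5, 0.3], [-0.0, -1.7], [-0.4, -1.0], [-1.0, 1.1]]
```

Emit:
servo_tool(
  commands=[
    {"gripper": 1, "xyz": [-0.5, 3, -4], "spin": 0},
    {"gripper": 1, "xyz": [-0.5, 3, -3], "spin": 0},
    {"gripper": 1, "xyz": [0, 0, 0], "spin": 0},
    {"gripper": 1, "xyz": [0, 0, 0], "spin": 0},
  ],
)

```text
time_s: 2.0
position: [0.5156, 0.0597, 0.1619]
tcp_rot: [2.221, 2.221, 0.001]
ft_force: [0.9, -0.2, 0.2]
grip_width: 0.998
grip_force: 0.0
```

```bash
cat > snap.py <<'E'
import sys,json,cv2
from cell import monitor, grab_frame
s=monitor.sense(); im=grab_frame("wrist"); n=sys.argv[1]
cv2.imwrite(f"pics/{n}.png",im[:,:,::-1])
json.dump([s["position"].tolist(),s["tcp_rot"].tolist()],open(f"pics/{n}.json","w")); print(s["time_s"],s["position"],s["tcp_rot"])
E
python3 snap.py r1
```

```text
2.0 [0.51555563 0.05974929 0.16190329] [2.22050460e+00 2.22123957e+00 6.12653058e-04]
```

Emit:
servo_tool(
  commands=[
    {"gripper": 1, "xyz": [0, -5, 2], "spin": 0},
    {"gripper": 1, "xyz": [0, -5, 2], "spin": 0},
    {"gripper": 1, "xyz": [0, 0, 0], "spin": 0},
    {"gripper": 1, "xyz": [0, 0, 0], "spin": 0},
  ],
)

```text
time_s: 2.55
position: [0.5153, -0.0406, 0.2018]
tcp_rot: [2.223, 2.219, 0.001]
ft_force: [0.1, 0.5, -0.8]
grip_width: 0.999
grip_force: 0.0
```

```bash
python3 snap.py r2
```

```text
2.55 [ 0.51525227 -0.04056833  0.20182423] [2.22268774e+00 2.21924888e+00 1.13435731e-03]
```

Emit:
servo_tool(
  commands=[
    {"gripper": 1, "xyz": [-1.2, -5, 0], "spin": -4},
    {"gripper": 1, "xyz": [-1.2, -5, 0], "spin": -4},
    {"gripper": 1, "xyz": [-1.1, -5, 0], "spin": -2.8},
    {"gripper": 1, "xyz": [0, 0, 0], "spin": 0},
    {"gripper": 1, "xyz": [0, 0, 0], "spin": 0},
  ],
)

```text
time_s: 3.22
position: [0.48, -0.189, 0.201]
tcp_rot: [-2.419, -2.003, -0.0]
ft_force: [0.1, 0.6, 1.0]
grip_width: 1.001
grip_force: 0.0
```

```bash
python3 snap.py c1; python3 -c "
import cv2,numpy as np
a=cv2.imread('pics/r1.png');b=cv2.imread('pics/c1.png')
cv2.imwrite('pics/v1.png',cv2.resize(a[0:360,160:500],(0,0),fx=1.65,fy=1.65,interpolation=2))
cv2.imwrite('pics/v2.png',cv2.resize(b[120:440,160:480],(600,600),interpolation=2))
"
```

```text
3.225 [ 0.47997007 -0.18900094  0.20101383] [-2.41901964e+00 -2.00293228e+00 -1.35635031e-04]
```

View pics/v1.png

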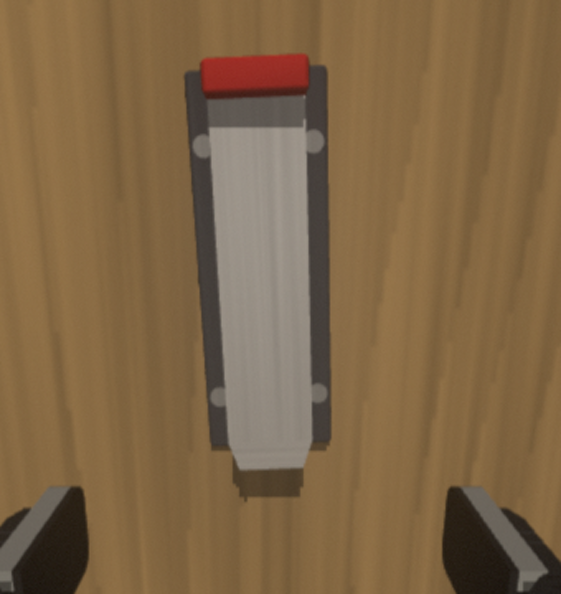

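View pics/v2.png

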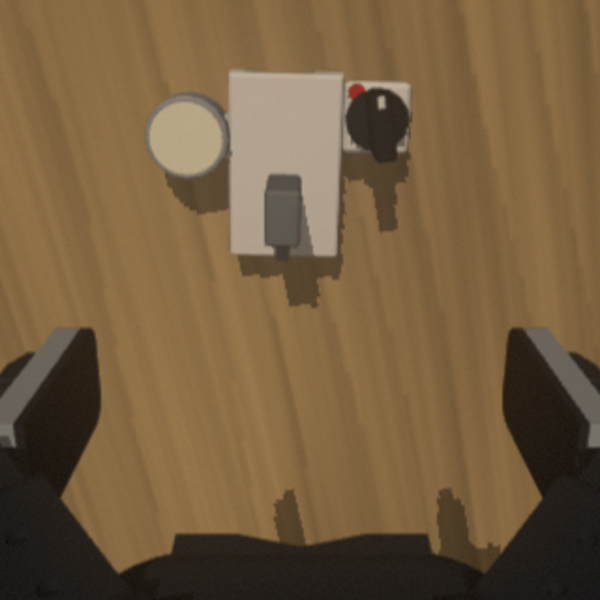

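```bash
cat > b.py <<'E'
from h import *
import json
L=lambda n:tuple(np.array(v) for v in json.load(open(f"pics/{n}.json")))
A=lambda a:np.array(a)/1.65+[160,0]
B=lambda a:np.array(a)/1.875+[160,120]
rail=[("wrist",L("r1"),[[-90,16,33.5],[-90,-16,33.5],[-75,20,36],[-75,-20,36],[-90,32,8],[-90,-32,8],[90,32,8],[90,-32,8],[75,21,36],[75,-21,36]],A([[239,469],[303,467],[228,443],[312,441],[211,447],[330,443],[186,72],[327,66],[205,97],[308,92]]))]
car=[("wrist",L("c1"),[[45,27,21],[45,-27,21],[-45,27,21],[-45,-27,21],[15,46,28],[-2,8,56],[-2,-8,56],[-28,8,56],[-28,-8,56]],B([[230,71],[343,74],[231,254],[337,256],[186,138],[267,192],[300,192],[265,246],[300,246]]))]
for n,o,q0 in(("rail",rail,[.5145,.1,0,1.613]),("car",car,[.4728,-.185,0,1.383])):
    for zf in(1,0):
        q,r=fit(o,q0,zf); print(n,np.round(q,4),np.round(np.abs(r).max(),1)); print(np.round(r.reshape(-1,2),1).tolist())
    if n=="car": print("grip",place(q,[-15,0,46]),"knob",place(q,[25,-43,42]))
    else: print("entry",place(q,[-90,0,36]))
E
python3 b.py
```

```text
rail [5.1460e-01 1.0100e-01 9.0000e-04 1.6104e+00] 1.6
[[-0.5, -0.3], [0.6, -0.5], [-0.1, -0.7], [0.0, -1.3], [-0.8, 1.6], [0.8, 1.3], [-1.3, 0.1], [0.7, 0.1], [-0.1, -0.0], [0.3, 0.4]]
rail [0.5146 0.101  0.     1.6103] 1.8
[[-0.5, -0.8], [0.5, -1.0], [0.0, -1.1], [-0.1, -1.8], [-0.7, 1.2], [0.6, 0.9], [-1.2, 0.4], [0.6, 0.3], [0.1, 0.2], [0.2, 0.6]]
entry [0.51812386 0.01109605 0.036     ]
car [ 0.4716 -0.1879 -0.0027  1.3648] 1.4
[[-0.9, 0.8], [0.6, 0.4], [-0.4, 0.3], [0.2, 0.2], [0.5, 0.0], [-1.1, -1.4], [0.8, -1.0], [-0.2, -0.1], [0.2, 0.2]]
car [ 0.4719 -0.1872  0.      1.3645] 1.3
[[-1.1, 0.3], [0.9, -0.1], [-0.6, 0.6], [0.5, 0.6], [0.1, -0.2], [-1.2, -1.3], [0.9, -0.9], [-0.3, 0.2], [0.3, 0.6]]
grip [ 0.46878496 -0.20193136  0.046     ] knob [ 0.51906761 -0.17158906  0.042     ]
```

The rail is centred at (0.5146, 0.101) with yaw 92.3°. The carriage has yaw 78.2° and its grip point is at (0.469, -0.202). Next is to line up, part-close the fingers to clear the lamp, and descend.

Emit:
servo_tool(
  commands=[
    {"gripper": -0.2, "xyz": [-0.6, -0.6, -3], "spin": -1.1},
    {"gripper": -0.2, "xyz": [-0.5, -0.7, -4], "spin": 0},
    {"gripper": -0.2, "xyz": [0, 0, -2], "spin": 0},
    {"gripper": -0.2, "xyz": [0, 0, 0], "spin": 0},
    {"gripper": -0.2, "xyz": [0, 0, 0], "spin": 0},
  ],
)

```text
time_s: 3.9
position: [0.4698, -0.2024, 0.1122]
tcp_rot: [2.438, 1.98, 0.001]
ft_force: [0.6, 0.2, -0.1]
grip_width: 0.401
grip_force: 0.0
```

```bash
python3 snap.py c2; python3 -c "
import cv2
b=cv2.imread('pics/c2.png')
cv2.imwrite('pics/v3.png',cv2.resize(b[140:440,140:500],(720,600),interpolation=2))
"
```

```text
3.9 [ 0.46980988 -0.20242969  0.11219178] [2.43750768e+00 1.98048043e+00 7.52404966e-04]
```

View pics/v3.png

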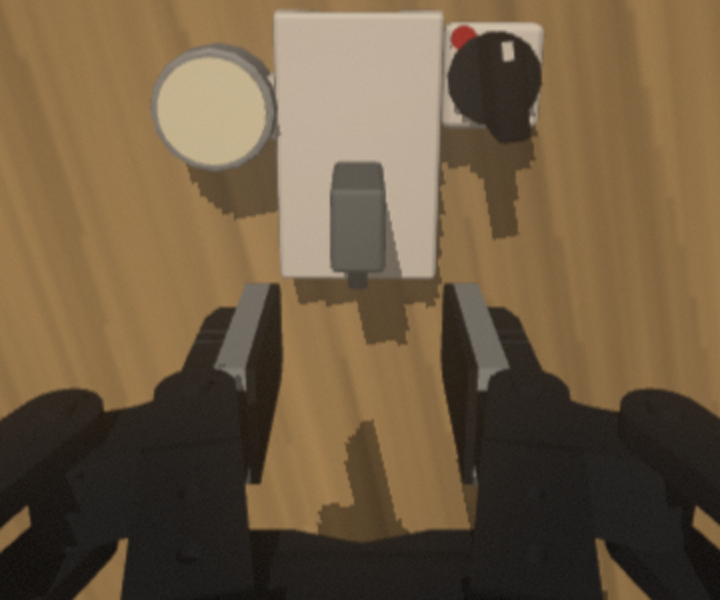

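The block (centre column 358) sits midway between the fingers (column 361) and the yaw is aligned.

Emit:
servo_tool(
  commands=[
    {"gripper": -0.2, "xyz": [-0.1, 0, -2], "spin": 0},
    {"gripper": -0.2, "xyz": [0, 0, -2], "spin": 0},
    {"gripper": -0.2, "xyz": [0, 0, -2], "spin": 0},
    {"gripper": -0.2, "xyz": [0, 0, -1.4], "spin": 0},
    {"gripper": -0.2, "xyz": [0, 0, -0.9], "spin": 0},
    {"gripper": -0.2, "xyz": [0, 0, 0], "spin": 0},
  ],
)

```text
time_s: 4.7
position: [0.468, -0.2029, 0.0282]
tcp_rot: [-2.439, -1.979, 0.0]
ft_force: [0.5, 0.4, 1.1]
grip_width: 0.398
grip_force: 0.0
```

Emit:
servo_tool(
  commands=[
    {"gripper": -1, "xyz": [0, 0, 0], "spin": 0},
    {"gripper": -1, "xyz": [0, 0, 0], "spin": 0},
    {"gripper": -1, "xyz": [0, 0, 0], "spin": 0},
    {"gripper": -1, "xyz": [0, 0, 0], "spin": 0},
    {"gripper": -1, "xyz": [0, 0, 0], "spin": 0},
    {"gripper": -1, "xyz": [0, 0, 0], "spin": 0},
  ],
  force=60,
)

```text
time_s: 5.45
position: [0.4686, -0.2034, 0.029]
tcp_rot: [2.439, 1.978, 0.001]
ft_force: [1.0, 0.5, 6.6]
grip_width: 0.179
grip_force: 59.5
```

Emit:
servo_tool(
  commands=[
    {"gripper": -1, "xyz": [0, 0, 1], "spin": 0},
    {"gripper": -1, "xyz": [0, 0, 2], "spin": 0},
    {"gripper": -1, "xyz": [0, 0, 2], "spin": 0},
    {"gripper": -1, "xyz": [1, 2, 0], "spin": 2.2},
    {"gripper": -1, "xyz": [1.3, 3.5, 0], "spin": 4},
    {"gripper": -1, "xyz": [1.5, 3.5, 0], "spin": 4},
    {"gripper": -1, "xyz": [1, 2.5, 0], "spin": 3},
    {"gripper": -1, "xyz": [0.5, 1.3, -1], "spin": 1},
    {"gripper": -1, "xyz": [0, 0, -1.6], "spin": 0},
    {"gripper": -1, "xyz": [0, 0, 0], "spin": 0},
    {"gripper": -1, "xyz": [0, 0, 0], "spin": 0},
    {"gripper": -1, "xyz": [0, 0, 0], "spin": 0},
  ],
)

```text
time_s: 6.95
position: [0.5213, -0.0755, 0.0528]
tcp_rot: [2.177, 2.264, 0.001]
ft_force: [0.8, 0.2, -3.4]
grip_width: 0.173
grip_force: 58.7
```

```bash
python3 snap.py e1; python3 - <<'E'
import cv2,json
from cell import grab_frame,monitor
b=cv2.imread('pics/e1.png')
cv2.imwrite('pics/v4.png',cv2.resize(b[0:360,100:580],(800,600),interpolation=2))
for c in("scene","side"): cv2.imwrite(f"pics/{c}_e1.png",grab_frame(c)[:,:,::-1])
s=monitor.sense();print(s["ft_force"],s["torque"],s["grip_width"])
E
```

```text
6.95 [ 0.52129609 -0.07546719  0.05281147] [2.17674160e+00 2.26425267e+00 5.38962981e-04]
[-0.21938113  0.18763048 -3.15874707] [-0.09061457  0.03584971  0.02723521] 0.1753624685272988
```

View pics/v4.png

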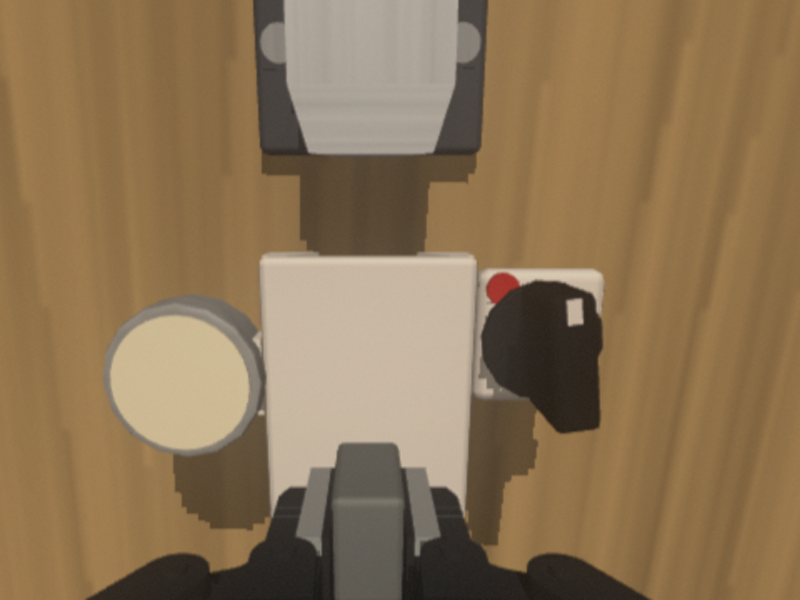

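Held carriage and rail are parallel in this view. The deck centre is at column 368 and the nose centre at about 371, so the rail is roughly 0.7 mm to +x. I'll correct that and enter gently.

Emit:
servo_tool(
  commands=[
    {"gripper": -1, "xyz": [0.03, 1, 0], "spin": 0},
    {"gripper": -1, "xyz": [-0.04, 1, 0], "spin": 0},
    {"gripper": -1, "xyz": [-0.01, 0.4, 0], "spin": 0},
    {"gripper": -1, "xyz": [-0.01, 0.4, 0], "spin": 0},
    {"gripper": -1, "xyz": [-0.02, 0.4, 0], "spin": 0},
    {"gripper": -1, "xyz": [0, 0, 0], "spin": 0},
  ],
)

```text
time_s: 7.85
position: [0.5204, -0.0428, 0.0523]
tcp_rot: [-2.176, -2.266, 0.0]
ft_force: [-0.0, 0.1, -3.0]
grip_width: 0.174
grip_force: 58.8
```

Emit:
servo_tool(
  commands=[
    {"gripper": -1, "xyz": [-0.01, 0.3, 0], "spin": 0},
    {"gripper": -1, "xyz": [-0.01, 0.3, 0], "spin": 0},
    {"gripper": -1, "xyz": [-0.01, 0.2, 0], "spin": 0},
    {"gripper": -1, "xyz": [0, 0, 0], "spin": 0},
  ],
)

```text
time_s: 8.35
position: [0.5202, -0.0349, 0.0523]
tcp_rot: [-2.176, -2.266, -0.0]
ft_force: [-0.1, 0.0, -3.5]
grip_width: 0.178
grip_force: 58.8
```

Emit:
servo_tool(
  commands=[
    {"gripper": -1, "xyz": [-0.01, 0.2, 0], "spin": 0},
    {"gripper": -1, "xyz": [-0.01, 0.2, 0], "spin": 0},
    {"gripper": -1, "xyz": [-0.01, 0.2, 0], "spin": 0},
    {"gripper": -1, "xyz": [0, 0, 0], "spin": 0},
  ],
)

```text
time_s: 8.85
position: [0.5199, -0.0288, 0.0523]
tcp_rot: [-2.176, -2.266, 0.0]
ft_force: [-0.5, 0.5, -3.0]
grip_width: 0.176
grip_force: 58.8
```

```bash
python3 snap.py e2; python3 - <<'E'
import cv2
from cell import grab_frame,monitor
b=cv2.imread('pics/e2.png')
cv2.imwrite('pics/v5.png',cv2.resize(b[0:300,160:480],(640,600),interpolation=2))
s=monitor.sense();print(s["ft_force"],s["torque"])
E
```

```text
8.85 [ 0.51986534 -0.028819    0.05228743] [-2.17613017e+00 -2.26576896e+00  5.51850111e-05]
[ 0.20157465 -0.06975348 -3.36798955] [-0.03617421 -0.0317549  -0.01991361]
```

View pics/v5.png

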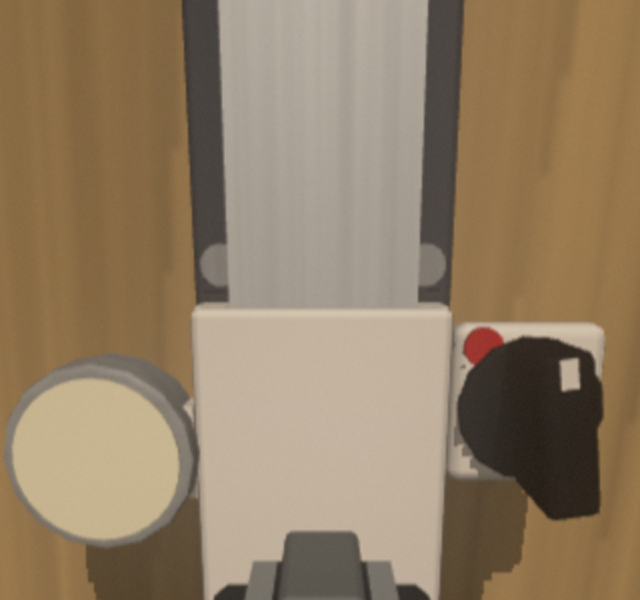

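The carriage front is over the rail. The deck centre is at column 321.5 and the rail centre at 324, about 0.5 mm off and with no contact force, so I'll nudge it and go on.

Emit:
servo_tool(
  commands=[
    {"gripper": -1, "xyz": [0.05, 0, 0], "spin": 0},
    {"gripper": -1, "xyz": [-0.01, 0.3, 0], "spin": 0},
    {"gripper": -1, "xyz": [-0.01, 0.3, 0], "spin": 0},
    {"gripper": -1, "xyz": [-0.01, 0.3, 0], "spin": 0},
    {"gripper": -1, "xyz": [-0.02, 0.3, 0], "spin": 0},
    {"gripper": -1, "xyz": [0, 0, 0], "spin": 0},
  ],
)

```text
time_s: 9.65
position: [0.5198, -0.0167, 0.0523]
tcp_rot: [-2.176, -2.266, 0.0]
ft_force: [-0.5, -0.8, -2.5]
grip_width: 0.173
grip_force: 58.8
```

Emit:
servo_tool(
  commands=[
    {"gripper": -1, "xyz": [-0.01, 0.3, 0], "spin": 0},
    {"gripper": -1, "xyz": [-0.01, 0.3, 0], "spin": 0},
    {"gripper": -1, "xyz": [-0.01, 0.3, 0], "spin": 0},
    {"gripper": -1, "xyz": [-0.02, 0.3, 0], "spin": 0},
    {"gripper": -1, "xyz": [0, 0, 0], "spin": 0},
  ],
)

```text
time_s: 10.28
position: [0.5194, -0.0047, 0.0524]
tcp_rot: [-2.176, -2.266, -0.0]
ft_force: [-0.0, 1.2, -1.3]
grip_width: 0.181
grip_force: 59.1
```

Emit:
servo_tool(
  commands=[
    {"gripper": -1, "xyz": [-0.01, 0.3, 0], "spin": 0},
    {"gripper": -1, "xyz": [-0.01, 0.3, 0], "spin": 0},
    {"gripper": -1, "xyz": [-0.01, 0.3, 0], "spin": 0},
    {"gripper": -1, "xyz": [0, 0, 0], "spin": 0},
  ],
)

```text
time_s: 10.78
position: [0.5194, 0.0041, 0.0525]
tcp_rot: [2.176, 2.265, 0.001]
ft_force: [-0.2, -2.9, 1.2]
grip_width: 0.176
grip_force: 59.3
```

Emit:
servo_tool(
  commands=[
    {"gripper": -1, "xyz": [-0.01, 0.3, 0], "spin": 0},
    {"gripper": -1, "xyz": [-0.01, 0.3, 0], "spin": 0},
    {"gripper": -1, "xyz": [-0.01, 0.3, 0], "spin": 0},
    {"gripper": -1, "xyz": [0, 0, 0], "spin": 0},
  ],
)

```text
time_s: 11.28
position: [0.5191, 0.0132, 0.0525]
tcp_rot: [2.176, 2.266, 0.001]
ft_force: [-0.1, -2.9, 4.2]
grip_width: 0.176
grip_force: 59.8
```

Emit:
servo_tool(
  commands=[
    {"gripper": -1, "xyz": [-0.01, 0.3, 0], "spin": 0},
    {"gripper": -1, "xyz": [-0.01, 0.3, 0], "spin": 0},
    {"gripper": -1, "xyz": [-0.02, 0.4, 0], "spin": 0},
    {"gripper": -1, "xyz": [0, 0, 0], "spin": 0},
  ],
)

```text
time_s: 11.78
position: [0.5185, 0.0234, 0.0524]
tcp_rot: [-2.176, -2.266, -0.001]
ft_force: [-0.2, -2.1, 4.2]
grip_width: 0.177
grip_force: 59.9
```

Emit:
servo_tool(
  commands=[
    {"gripper": -1, "xyz": [-0.02, 0.5, 0], "spin": 0},
    {"gripper": -1, "xyz": [-0.02, 0.5, 0], "spin": 0},
    {"gripper": -1, "xyz": [-0.02, 0.5, 0], "spin": 0},
    {"gripper": -1, "xyz": [-0.02, 0.5, 0], "spin": 0},
    {"gripper": -1, "xyz": [-0.02, 0.5, 0], "spin": 0},
    {"gripper": -1, "xyz": [-0.02, 0.5, 0], "spin": 0},
  ],
)

```text
time_s: 12.52
position: [0.5171, 0.0529, 0.0523]
tcp_rot: [2.176, 2.265, -0.001]
ft_force: [0.1, -5.6, 3.7]
grip_width: 0.178
grip_force: 59.9
```

Emit:
servo_tool(
  commands=[
    {"gripper": -1, "xyz": [-0.02, 0.5, 0], "spin": 0},
    {"gripper": -1, "xyz": [-0.02, 0.5, 0], "spin": 0},
    {"gripper": -1, "xyz": [-0.02, 0.5, 0], "spin": 0},
    {"gripper": -1, "xyz": [-0.02, 0.5, 0], "spin": 0},
    {"gripper": -1, "xyz": [-0.02, 0.5, 0], "spin": 0},
    {"gripper": -1, "xyz": [-0.02, 0.5, 0], "spin": 0},
  ],
)

```text
time_s: 13.28
position: [0.5158, 0.0829, 0.0523]
tcp_rot: [2.177, 2.265, -0.001]
ft_force: [-1.3, -5.6, 4.1]
grip_width: 0.175
grip_force: 59.9
```

Emit:
servo_tool(
  commands=[
    {"gripper": -1, "xyz": [-0.02, 0.5, 0], "spin": 0},
    {"gripper": -1, "xyz": [-0.02, 0.5, 0], "spin": 0},
    {"gripper": -1, "xyz": [-0.02, 0.5, 0], "spin": 0},
    {"gripper": -1, "xyz": [-0.02, 0.5, 0], "spin": 0},
    {"gripper": -1, "xyz": [0, 0, 0], "spin": 0},
  ],
)

```text
time_s: 13.9
position: [0.5149, 0.1034, 0.0522]
tcp_rot: [-2.175, -2.266, 0.0]
ft_force: [-0.4, -2.1, 4.6]
grip_width: 0.178
grip_force: 59.9
```

Emit:
servo_tool(
  commands=[
    {"gripper": -1, "xyz": [-0.02, 0.3, 0], "spin": 0},
    {"gripper": -1, "xyz": [-0.01, 0.3, 0], "spin": 0},
    {"gripper": -1, "xyz": [0, 0.1, 0], "spin": 0},
  ],
)

```text
time_s: 14.28
position: [0.5148, 0.1097, 0.0523]
tcp_rot: [2.177, 2.265, -0.001]
ft_force: [0.1, -5.6, 4.3]
grip_width: 0.173
grip_force: 59.9
```

Emit:
servo_tool(
  commands=[
    {"gripper": -1, "xyz": [-0.01, 0.1, 0], "spin": 0},
    {"gripper": -1, "xyz": [0, 0.1, 0], "spin": 0},
  ],
)

```text
time_s: 14.52
position: [0.5147, 0.1116, 0.0523]
tcp_rot: [2.177, 2.265, -0.001]
ft_force: [1.0, -4.6, 5.4]
grip_width: 0.177
grip_force: 59.9
```

Emit:
servo_tool(
  commands=[
    {"gripper": -1, "xyz": [0, 0.1, 0], "spin": 0},
    {"gripper": -1, "xyz": [0, 0.05, 0], "spin": 0},
  ],
)

```text
time_s: 14.78
position: [0.5147, 0.1131, 0.0523]
tcp_rot: [2.177, 2.265, -0.001]
ft_force: [0.1, -6.2, 4.3]
grip_width: 0.175
grip_force: 59.9
```

Emit:
servo_tool(
  commands=[
    {"gripper": -1, "xyz": [-0.01, 0.05, 0], "spin": 0},
    {"gripper": -1, "xyz": [0, 0.05, 0], "spin": 0},
  ],
)

```text
time_s: 15.02
position: [0.5146, 0.1141, 0.0523]
tcp_rot: [2.177, 2.265, -0.001]
ft_force: [-0.4, -6.0, 4.3]
grip_width: 0.174
grip_force: 59.9
```

Emit:
servo_tool(
  commands=[
    {"gripper": -1, "xyz": [0, 0.05, 0], "spin": 0},
    {"gripper": -1, "xyz": [0, 0.05, 0], "spin": 0},
  ],
)

```text
time_s: 15.28
position: [0.5146, 0.1143, 0.0523]
tcp_rot: [2.176, 2.264, -0.003]
ft_force: [-0.1, -10.6, 5.9]
grip_width: 0.175
grip_force: 60.3
```

Emit:
servo_tool(
  commands=[
    {"gripper": -1, "xyz": [0, 0.02, 0], "spin": 0},
    {"gripper": -1, "xyz": [0, 0, 0], "spin": 0},
  ],
)

```text
time_s: 15.52
position: [0.5146, 0.1143, 0.0524]
tcp_rot: [2.176, 2.263, -0.003]
ft_force: [0.0, -10.7, 6.3]
grip_width: 0.171
grip_force: 60.3
```

Emit:
servo_tool(
  commands=[
    {"gripper": -1, "xyz": [0, 0.03, 0], "spin": 0},
    {"gripper": -1, "xyz": [0, 0, 0], "spin": 0},
  ],
)

```text
time_s: 15.78
position: [0.5146, 0.1143, 0.0524]
tcp_rot: [2.176, 2.263, -0.004]
ft_force: [-1.0, -12.2, 7.1]
grip_width: 0.172
grip_force: 60.4
```

The carriage is home: it took about 12 N to press on the stop, against roughly 5.6 N of drag. Now I'll release and rise.

Emit:
servo_tool(
  commands=[
    {"gripper": -0.2, "xyz": [0, 0, 0], "spin": 0},
    {"gripper": -0.2, "xyz": [0, 0, 0], "spin": 0},
    {"gripper": -0.2, "xyz": [0, 0, 0], "spin": 0},
    {"gripper": -0.2, "xyz": [0, 0, 1], "spin": 0},
    {"gripper": -0.2, "xyz": [0, 0, 2], "spin": 0},
    {"gripper": -0.2, "xyz": [0, 0, 3], "spin": 0},
    {"gripper": -0.2, "xyz": [0, 0, 2], "spin": 0},
  ],
)

```text
time_s: 16.65
position: [0.5152, 0.1162, 0.1343]
tcp_rot: [2.176, 2.265, 0.002]
ft_force: [0.5, 0.0, 0.1]
grip_width: 0.404
grip_force: 0.0
```

Emit:
servo_tool(
  commands=[
    {"gripper": -0.2, "xyz": [0.5, 0.5, 0], "spin": 10},
    {"gripper": -0.2, "xyz": [0.5, 0.5, 0], "spin": 10},
    {"gripper": -0.2, "xyz": [0.5, 0.5, 0], "spin": 10},
    {"gripper": -0.2, "xyz": [0.5, 0.5, 0], "spin": 10},
    {"gripper": -0.2, "xyz": [0.5, 0.5, 0], "spin": 10},
    {"gripper": -0.2, "xyz": [0.5, 0.5, 0], "spin": 10},
    {"gripper": -0.2, "xyz": [0.5, 0.5, 0], "spin": 10},
    {"gripper": -0.2, "xyz": [0.6, 0.7, 0], "spin": 10},
    {"gripper": -0.2, "xyz": [0, 0, 0], "spin": 10},
    {"gripper": -0.2, "xyz": [0, 0, 0], "spin": 10},
  ],
)

```text
time_s: 17.9
position: [0.5558, 0.1583, 0.1329]
tcp_rot: [-0.346, 3.122, 0.0]
ft_force: [0.5, 0.5, 0.9]
grip_width: 0.397
grip_force: 0.0
```

Emit:
servo_tool(
  commands=[
    {"gripper": -0.2, "xyz": [0, 0, 0], "spin": 10},
    {"gripper": -0.2, "xyz": [0, 0, 0], "spin": 10},
    {"gripper": -0.2, "xyz": [0, 0, 0], "spin": 10},
    {"gripper": -0.2, "xyz": [0, 0, 0], "spin": 10},
    {"gripper": -0.2, "xyz": [0, 0, 0], "spin": 10},
    {"gripper": -0.2, "xyz": [0, 0, 0], "spin": 10},
    {"gripper": -0.2, "xyz": [0, 0, 0], "spin": 10},
    {"gripper": -0.2, "xyz": [0, 0, 0], "spin": 10},
    {"gripper": -0.2, "xyz": [0, 0, 0], "spin": 5},
    {"gripper": -0.2, "xyz": [0, 0, 0], "spin": 0},
    {"gripper": -0.2, "xyz": [0, 0, 0], "spin": 0},
  ],
)

```text
time_s: 19.27
position: [0.5558, 0.1581, 0.1326]
tcp_rot: [-2.356, 2.078, -0.0]
ft_force: [1.0, 0.3, -0.0]
grip_width: 0.403
grip_force: 0.0
```

```bash
python3 snap.py k1; python3 - <<'E'
import cv2
from cell import monitor
b=cv2.imread('pics/k1.png')
cv2.imwrite('pics/v6.png',cv2.resize(b[100:460,100:580],(800,600),interpolation=2))
s=monitor.sense();print(s["joint_positions"],s["ft_force"],s["torque"])
from h import *
pose=(s["position"],s["tcp_rot"])
q=[.5146-.0012,.101+.03,.0238,1.6103]
print(((proj(place(q,[[25,-43,50],[40,-43,50],[10,-43,50],[45,-27,21],[-45,-27,21],[45,27,21],[-45,27,21],[-28,8,56],[-28,-8,56],[-2,-8,56]]),"wrist",pose)-[100,100])*5/3).round())
E
```

```text
19.275 [0.55575744 0.15808021 0.1326491 ] [-2.35613634e+00  2.07759555e+00 -2.31973914e-04]
[ 1.50570983e-01  4.59966030e-01 -1.70110656e-01  9.40584056e-01
  6.90643376e-05 -1.54603656e+00] [0.71310347 0.06872046 0.25706018] [ 0.01198588 -0.00280497  0.02590821]
[[366. 255.]
 [363. 294.]
 [370. 213.]
 [402. 281.]
 [427.  51.]
 [533. 291.]
 [574.  64.]
 [540. 117.]
 [491. 113.]
 [479. 192.]]
```

View pics/v6.png

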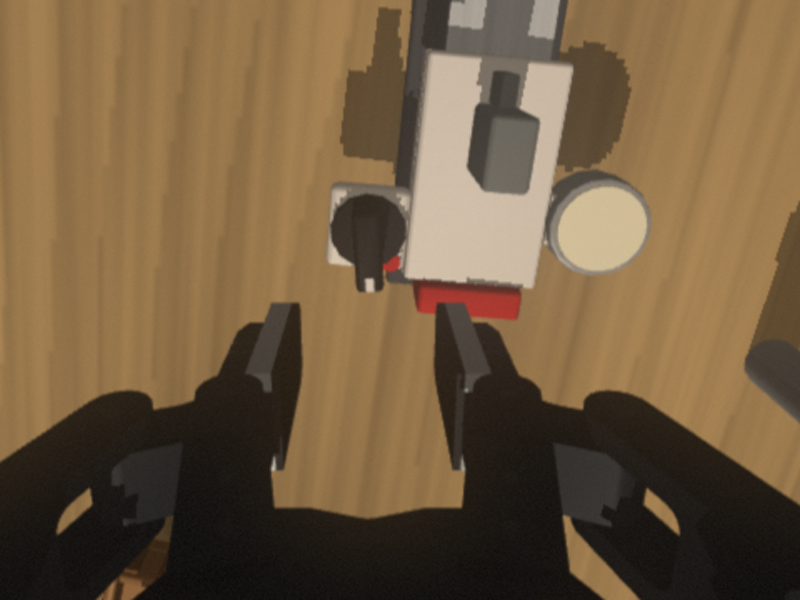

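The knob bar is at column 369, parallel to the fingers (mid column 366). The deck corners match the prediction within 2 px, so the carriage stayed home. I'll shift slightly and descend.

Emit:
servo_tool(
  commands=[
    {"gripper": -0.2, "xyz": [-0.07, -0.1, -2], "spin": 0},
    {"gripper": -0.2, "xyz": [0, 0, -2], "spin": 0},
    {"gripper": -0.2, "xyz": [0, 0, -2], "spin": 0},
    {"gripper": -0.2, "xyz": [0, 0, -1.2], "spin": 0},
    {"gripper": -0.2, "xyz": [0, 0, -0.7], "spin": 0},
    {"gripper": -0.2, "xyz": [0, 0, 0], "spin": 0},
    {"gripper": -0.2, "xyz": [0, 0, 0], "spin": 0},
  ],
)

```text
time_s: 20.2
position: [0.5555, 0.1571, 0.0539]
tcp_rot: [-2.358, 2.075, -0.001]
ft_force: [-0.4, -0.6, 0.3]
grip_width: 0.401
grip_force: 0.0
```

Emit:
servo_tool(
  commands=[
    {"gripper": -1, "xyz": [0, 0, 0], "spin": 0},
    {"gripper": -1, "xyz": [0, 0, 0], "spin": 0},
    {"gripper": -1, "xyz": [0, 0, 0], "spin": 0},
    {"gripper": -1, "xyz": [0, 0, 0], "spin": 0},
    {"gripper": -1, "xyz": [0, 0, 0], "spin": 0},
    {"gripper": -1, "xyz": [0, 0, 0], "spin": 0},
  ],
  force=80,
)

```text
time_s: 20.95
position: [0.5557, 0.1571, 0.0537]
tcp_rot: [-2.358, 2.075, -0.001]
ft_force: [3.4, -0.7, 5.2]
grip_width: 0.094
grip_force: 80.2
```

```bash
cat > st.py <<'E'
from cell import monitor
import numpy as np
from scipy.spatial.transform import Rotation as R
s=monitor.sense(); r=R.from_rotvec(s["tcp_rot"]).as_matrix()
print("t",s["time_s"],"p",np.round(s["position"],4),"yaw",np.round(np.degrees(np.arctan2(r[1,0],r[0,0])),2),"F",np.round(s["ft_force"],1),"M",np.round(s["torque"],3),"g",round(s["grip_width"],3),round(s["grip_force"],1),"j6",round(s["joint_positions"][5],2))
E
python3 st.py
```

```text
t 20.95 p [0.5557 0.1571 0.0537] yaw -82.7 F [ 3.4 -0.7  5.2] M [-0.013 -0.607  0.259] g 0.094 80.2 j6 -1.55
```

Emit:
servo_tool(
  commands=[
    {"gripper": -1, "xyz": [0, 0, 0], "spin": -4},
    {"gripper": -1, "xyz": [0, 0, 0], "spin": -4},
    {"gripper": -1, "xyz": [0, 0, 0], "spin": 0},
    {"gripper": -1, "xyz": [0, 0, 0], "spin": 0},
  ],
)

```text
time_s: 21.45
position: [0.5556, 0.1572, 0.0536]
tcp_rot: [-2.209, 2.232, -0.001]
ft_force: [3.6, 0.9, 5.9]
grip_width: 0.094
grip_force: 80.0
```

```bash
python3 st.py
```

```text
t 21.45 p [0.5556 0.1572 0.0536] yaw -90.61 F [3.6 0.9 5.9] M [ 0.172 -0.86   0.043] g 0.094 80.0 j6 -1.41
```

Emit:
servo_tool(
  commands=[
    {"gripper": -1, "xyz": [0, 0, 0], "spin": -4},
    {"gripper": -1, "xyz": [0, 0, 0], "spin": 0},
    {"gripper": -1, "xyz": [0, 0, 0], "spin": 0},
  ],
)

```text
time_s: 21.82
position: [0.5556, 0.1571, 0.0536]
tcp_rot: [-2.131, 2.307, -0.001]
ft_force: [4.3, 1.0, 5.2]
grip_width: 0.096
grip_force: 80.0
```

```bash
python3 st.py
```

```text
t 21.825 p [0.5556 0.1571 0.0536] yaw -94.56 F [4.3 1.  5.2] M [ 0.234 -0.896  0.032] g 0.096 80.0 j6 -1.34
```

Emit:
servo_tool(
  commands=[
    {"gripper": -1, "xyz": [0, 0, 0], "spin": -4},
    {"gripper": -1, "xyz": [0, 0, 0], "spin": 0},
    {"gripper": -1, "xyz": [0, 0, 0], "spin": 0},
  ],
)

```text
time_s: 22.2
position: [0.5557, 0.1572, 0.0536]
tcp_rot: [-2.049, 2.379, -0.001]
ft_force: [5.7, 0.4, 4.8]
grip_width: 0.097
grip_force: 80.0
```

```bash
python3 st.py
```

```text
t 22.2 p [0.5557 0.1572 0.0536] yaw -98.52 F [5.7 0.4 4.8] M [ 0.213 -0.982  0.054] g 0.097 80.0 j6 -1.27
```

Emit:
servo_tool(
  commands=[
    {"gripper": -1, "xyz": [0.02, 0, 0], "spin": -4},
    {"gripper": -1, "xyz": [0.01, 0, 0], "spin": 0},
    {"gripper": -1, "xyz": [0, 0, 0], "spin": 0},
  ],
)

```text
time_s: 22.58
position: [0.5558, 0.1571, 0.0535]
tcp_rot: [-1.965, 2.45, -0.0]
ft_force: [4.2, 1.0, 5.1]
grip_width: 0.097
grip_force: 80.0
```

```bash
python3 st.py
```

```text
t 22.575 p [0.5558 0.1571 0.0535] yaw -102.52 F [4.2 1.  5.1] M [ 0.22  -0.858  0.056] g 0.097 80.0 j6 -1.2
```

Emit:
servo_tool(
  commands=[
    {"gripper": -1, "xyz": [0.01, 0, 0], "spin": -4},
    {"gripper": -1, "xyz": [0, 0, 0], "spin": 0},
    {"gripper": -1, "xyz": [0, 0, 0], "spin": 0},
  ],
)

```text
time_s: 22.95
position: [0.5558, 0.1571, 0.0535]
tcp_rot: [-1.879, 2.517, -0.0]
ft_force: [4.7, 1.2, 4.7]
grip_width: 0.098
grip_force: 80.0
```

```bash
python3 st.py
```

```text
t 22.95 p [0.5558 0.1571 0.0535] yaw -106.52 F [4.7 1.2 4.7] M [ 0.174 -0.879  0.054] g 0.098 80.0 j6 -1.13
```

Emit:
servo_tool(
  commands=[
    {"gripper": -1, "xyz": [0, 0, 0], "spin": -4},
    {"gripper": -1, "xyz": [0, 0, 0], "spin": 0},
    {"gripper": -1, "xyz": [0, 0, 0], "spin": 0},
  ],
)

```text
time_s: 23.32
position: [0.5558, 0.1571, 0.0535]
tcp_rot: [-1.79, 2.581, -0.0]
ft_force: [3.8, 1.8, 4.7]
grip_width: 0.097
grip_force: 80.0
```

```bash
python3 st.py
```

```text
t 23.325 p [0.5558 0.1571 0.0535] yaw -110.51 F [3.8 1.8 4.7] M [ 0.205 -0.968  0.053] g 0.097 80.0 j6 -1.06
```

Paused baseline is about 0.054 N m. I'll go on turning.

Emit:
servo_tool(
  commands=[
    {"gripper": -1, "xyz": [0.01, 0, 0], "spin": -4},
    {"gripper": -1, "xyz": [0, 0, 0], "spin": 0},
    {"gripper": -1, "xyz": [0, 0, 0], "spin": 0},
  ],
)

```text
time_s: 23.7
position: [0.5559, 0.157, 0.0535]
tcp_rot: [-1.698, 2.642, -0.0]
ft_force: [5.0, 1.3, 5.4]
grip_width: 0.098
grip_force: 80.0
```

```bash
python3 st.py
```

```text
t 23.7 p [0.5559 0.157  0.0535] yaw -114.55 F [5.  1.3 5.4] M [ 0.13  -0.952  0.078] g 0.098 80.0 j6 -0.99
```

Emit:
servo_tool(
  commands=[
    {"gripper": -1, "xyz": [0, 0, 0], "spin": -4},
    {"gripper": -1, "xyz": [0, 0, 0], "spin": 0},
    {"gripper": -1, "xyz": [0, 0, 0], "spin": 0},
  ],
)

```text
time_s: 24.08
position: [0.5559, 0.157, 0.0534]
tcp_rot: [-1.605, 2.7, -0.0]
ft_force: [4.8, 2.1, 3.9]
grip_width: 0.093
grip_force: 80.0
```

```bash
python3 st.py
```

```text
t 24.075 p [0.5559 0.157  0.0534] yaw -118.54 F [4.8 2.1 3.9] M [ 0.11  -1.03   0.131] g 0.093 80.0 j6 -0.92
```

Emit:
servo_tool(
  commands=[
    {"gripper": -1, "xyz": [0, 0, 0], "spin": -4},
    {"gripper": -1, "xyz": [0, 0, 0], "spin": 0},
    {"gripper": -1, "xyz": [0, 0, 0], "spin": 0},
  ],
)

```text
time_s: 24.45
position: [0.5559, 0.157, 0.0534]
tcp_rot: [-1.51, 2.754, -0.0]
ft_force: [5.7, 1.0, 4.2]
grip_width: 0.097
grip_force: 79.9
```

```bash
python3 st.py
```

```text
t 24.45 p [0.5559 0.157  0.0534] yaw -122.54 F [5.7 1.  4.2] M [ 0.1   -1.045  0.065] g 0.097 79.9 j6 -0.85
```

Emit:
servo_tool(
  commands=[
    {"gripper": -1, "xyz": [0, 0, 0], "spin": -4},
    {"gripper": -1, "xyz": [0, 0, 0], "spin": 0},
    {"gripper": -1, "xyz": [0, 0, 0], "spin": 0},
  ],
)

```text
time_s: 24.82
position: [0.556, 0.157, 0.0535]
tcp_rot: [-1.413, 2.805, -0.001]
ft_force: [5.3, 0.0, 5.2]
grip_width: 0.094
grip_force: 80.0
```

```bash
python3 st.py
```

```text
t 24.825 p [0.556  0.157  0.0535] yaw -126.54 F [5.3 0.  5.2] M [-0.003 -1.114  0.129] g 0.094 80.0 j6 -0.78
```

```bash
cat > st.py <<'E'
from cell import monitor,grab_frame
import numpy as np
from scipy.spatial.transform import Rotation as R
F=[];M=[]
for i in range(4):
    s=monitor.sense(); F.append(s["ft_force"]);M.append(s["torque"])
    if i<3: grab_frame("side")
r=R.from_rotvec(s["tcp_rot"]).as_matrix()
print("t",round(s["time_s"],2),"p",np.round(s["position"],4),"yaw",np.round(np.degrees(np.arctan2(r[1,0],r[0,0])),2),"F",np.round(np.mean(F,0),1),"M",np.round(np.mean(M,0),3),"Mz",np.round(np.array(M)[:,2],3))
E
python3 st.py
```

```text
t 24.98 p [0.556  0.1569 0.0535] yaw -126.55 F [5.3 0.1 4.5] M [-0.005 -1.105  0.121] Mz [0.129 0.14  0.13  0.087]
```

Emit:
servo_tool(
  commands=[
    {"gripper": -1, "xyz": [0.01, 0, 0], "spin": -4},
    {"gripper": -1, "xyz": [0, 0, 0], "spin": 0},
  ],
)

```text
time_s: 25.22
position: [0.5562, 0.1569, 0.0535]
tcp_rot: [-1.313, 2.853, -0.001]
ft_force: [5.4, 0.9, 4.0]
grip_width: 0.094
grip_force: 80.0
```

```bash
python3 st.py
```

```text
t 25.38 p [0.5562 0.1568 0.0535] yaw -130.55 F [5.3 0.5 4.4] M [-0.072 -1.171  0.132] Mz [0.12  0.185 0.107 0.117]
```

Emit:
servo_tool(
  commands=[
    {"gripper": -1, "xyz": [0, 0, 0], "spin": -4},
    {"gripper": -1, "xyz": [0, 0, 0], "spin": 0},
  ],
)

```text
time_s: 25.62
position: [0.5563, 0.1568, 0.0535]
tcp_rot: [-1.212, 2.897, -0.001]
ft_force: [6.5, -0.1, 4.8]
grip_width: 0.099
grip_force: 79.9
```

```bash
python3 st.py
```

```text
t 25.77 p [0.5563 0.1568 0.0535] yaw -134.55 F [ 6.4 -0.3  4.5] M [-0.174 -1.252  0.143] Mz [0.147 0.204 0.119 0.103]
```

Emit:
servo_tool(
  commands=[
    {"gripper": -1, "xyz": [0.04, 0, 0], "spin": -4},
    {"gripper": -1, "xyz": [0, 0, 0], "spin": 0},
  ],
)

```text
time_s: 26.02
position: [0.5565, 0.1566, 0.0534]
tcp_rot: [-1.11, 2.938, -0.002]
ft_force: [4.6, -1.0, 4.8]
grip_width: 0.095
grip_force: 80.0
```

```bash
python3 st.py
```

```text
t 26.18 p [0.5564 0.1566 0.0534] yaw -138.55 F [ 5.1 -0.9  4.7] M [-0.292 -1.108  0.159] Mz [0.184 0.197 0.103 0.153]
```

Emit:
servo_tool(
  commands=[
    {"gripper": -1, "xyz": [0.02, 0, 0], "spin": -4},
    {"gripper": -1, "xyz": [0, 0, 0], "spin": 0},
  ],
)

```text
time_s: 26.42
position: [0.5568, 0.1566, 0.0535]
tcp_rot: [-1.007, 2.975, -0.002]
ft_force: [4.3, -1.5, 3.9]
grip_width: 0.094
grip_force: 80.0
```

```bash
python3 st.py
```

```text
t 26.57 p [0.5567 0.1566 0.0535] yaw -142.55 F [ 5.3 -1.5  4.3] M [-0.317 -1.127  0.235] Mz [0.255 0.283 0.229 0.172]
```

Emit:
servo_tool(
  commands=[
    {"gripper": -1, "xyz": [0.02, 0, -0.03], "spin": -4},
    {"gripper": -1, "xyz": [0, 0, 0], "spin": 0},
  ],
)

```text
time_s: 26.82
position: [0.5568, 0.1565, 0.0533]
tcp_rot: [-0.903, 3.009, -0.002]
ft_force: [3.7, -2.4, 5.8]
grip_width: 0.095
grip_force: 80.3
```

```bash
python3 st.py
```

```text
t 26.98 p [0.5568 0.1565 0.0533] yaw -146.55 F [ 4.3 -2.1  6.3] M [-0.393 -0.963  0.192] Mz [0.178 0.202 0.197 0.19 ]
```

Emit:
servo_tool(
  commands=[
    {"gripper": -1, "xyz": [0.02, -0.02, 0], "spin": -4},
    {"gripper": -1, "xyz": [0, 0, 0], "spin": 0},
  ],
)

```text
time_s: 27.22
position: [0.5569, 0.1565, 0.0533]
tcp_rot: [-0.797, 3.038, -0.001]
ft_force: [4.3, -1.0, 5.9]
grip_width: 0.095
grip_force: 80.3
```

```bash
sed -i 's/range(4)/range(8)/;s/i<3/i<7/' st.py; python3 st.py
```

```text
t 27.57 p [0.5569 0.1565 0.0532] yaw -150.54 F [ 4.1 -1.1  6.5] M [-0.212 -0.845  0.224] Mz [0.223 0.231 0.207 0.233 0.274 0.184 0.213 0.228]
```

The paused moment has climbed steadily from about 0.054 (near −112°) to 0.224 N m (−150°). That puts the clamp roughly 0.5–0.7 rad past first bite, an estimated 23–30 N, so I'll stop turning, release and lift.

Emit:
servo_tool(
  commands=[
    {"gripper": -0.4, "xyz": [0, 0, 0], "spin": 0},
    {"gripper": -0.4, "xyz": [0, 0, 0], "spin": 0},
    {"gripper": -0.4, "xyz": [0, 0, 0], "spin": 0},
    {"gripper": -0.4, "xyz": [0, 0, 1], "spin": 0},
    {"gripper": -0.4, "xyz": [0, 0, 2], "spin": 0},
    {"gripper": -0.4, "xyz": [0, 0, 3], "spin": 0},
    {"gripper": -0.4, "xyz": [0, 0, 4], "spin": 0},
    {"gripper": -0.4, "xyz": [0, 0, 0], "spin": 0},
    {"gripper": -0.4, "xyz": [0, 0, 0], "spin": 0},
  ],
)

```text
time_s: 28.7
position: [0.5564, 0.1568, 0.153]
tcp_rot: [-0.795, 3.039, 0.0]
ft_force: [-0.8, -0.6, -0.0]
grip_width: 0.3
grip_force: 0.0
```

```bash
python3 snap.py f1; python3 - <<'E'
import cv2,numpy as np
from cell import monitor
b=cv2.imread('pics/f1.png')
cv2.imwrite('pics/v7.png',cv2.resize(b[60:420,60:540],(800,600),interpolation=2))
s=monitor.sense();print(s["ft_force"],s["torque"])
from h import *
pose=(s["position"],s["tcp_rot"])
q=[.5146-.0012,.101+.03,.023,1.6103]
print(((proj(place(q,[[25,-43,50],[45,-27,21],[-45,-27,21],[45,27,21],[-45,27,21],[45,-21,25],[45,21,25]]),"wrist",pose)-[60,60])*5/3).round())
E
```

```text
28.7 [0.55641371 0.15679301 0.15303176] [-7.94721676e-01  3.03938775e+00  1.21597710e-05]
[-0.12623207 -0.76580484  0.7628322 ] [-0.00729969  0.00971831  0.00562179]
[[435. 306.]
 [494. 274.]
 [300. 177.]
 [558. 159.]
 [356.  51.]
 [501. 264.]
 [552. 174.]]
```

View pics/v7.png

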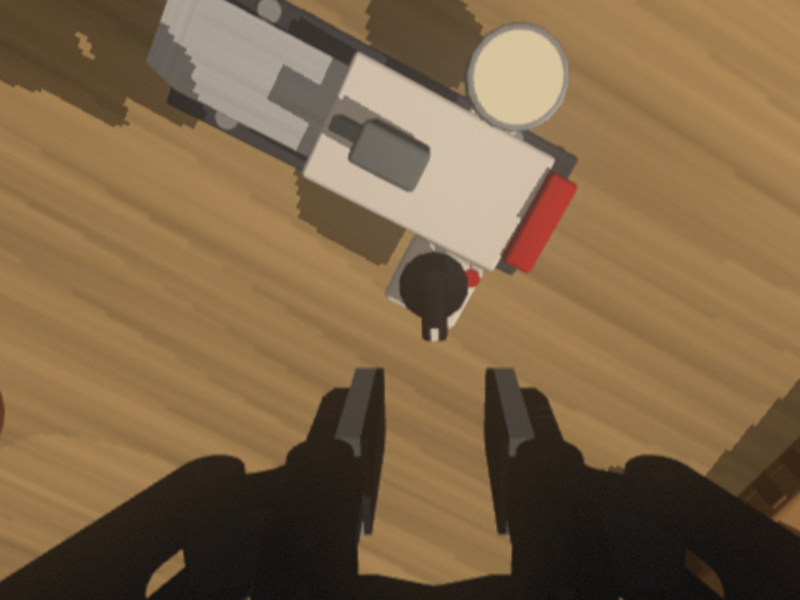

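The deck front sits against the red stop, with corners within 4 px of the home prediction. The knob stayed at the released angle (bar vertical at column 434), and the gripper is clear.

```bash
python3 -c "
from cell import job
print(job.close_job())"
```

```text
the job is handed in; nothing more can be done
None
```

The carriage is home on the red stop and the clamp is, as far as I could feel, snug. I estimate the jaw force at 23–30 N from a gradual rise in knob moment with no sharp bite point. The gripper has let go and is clear, no other object was touched, and the job was handed in at about 29 s with no verdict returned.

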